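# Clamp the sample jar with the over-centre lever

### The job

Push the sample jar that stands in the clamping fixture along its channel, with the fingertips, until it stands against the back stop. Then push the red lever over, past its dead point, until it snaps into lock with the clamp pad on the jar's cap, and come away clear. The jar stays upright and is never picked up, and the other things on the bench stay where they are.

Things in the scene. Friction and masses are not known exactly. Their poses are not given: they have to be found in the camera images.
- fixture: fixed clamping fixture: aluminium deck 170 x 165 mm, 8 mm thick, lying on the bench. Origin on the bench under the middle of the jar's home place; x points along the channel towards the back stop, y to the clamp's side (left), z up. The deck spans x -120 to +50 mm, y -50 to +115 mm. All mm below are in this frame
- jar_home (a point): jar's home place: point on the deck's top (z = 8) where the middle of the jar's underside belongs. Two white rails, 22 mm high above the deck, inner faces at y = -24.5 and +24.5, from x = -101 to +24, then flared outwards to x = -119, form the channel, open towards -x; its floor has a slippery white liner (friction about 0.2), so that the jar slides upright when pushed
- back_stop (a point): middle of the face of the white back stop that closes the channel, at x = +23, half-way up (z = 36); the stop is 56 mm high above the deck, so that the jar's cap (its widest part) meets it, 69 mm wide, 18 mm thick
- clamp_lever (a joint): red lever and clamp arm, one piece: 0 open (as found), 1.571 rad locked; grows as the lever's top is pushed to the fixture's -y, over the channel. A spring drives it away from the dead point at 0.85: short of it it returns to 0, past it it snaps to 1.571 by itself and stays. It resists with 0.8 N m at 0, falling to nothing at the dead point, plus 0.2 N m per rad/s
- shaft (a point): point on the lever's shaft axis in the handle's plane, x = -72, y = +85, z = 95; the shaft is parallel to x, 12 mm thick, on two blue posts (12 x 30 mm, tops at z = 110) at x = -48 and +22
- handle_mid (a point): middle of the red handle grip, 75 mm from the shaft axis: a round bar 18 mm thick, from 40 to 104 mm from the shaft axis (round end to 113), in the plane x = -72. Open, it stands up leaning 0.23 rad to +y, its tip at z = 205; locked, it lies across the channel, rising 0.23 rad from the shaft towards -y
- pad_face (a point): middle of the face of the black rubber clamp pad, 20 mm across, sprung, on the end of the steel clamp arm (12 mm square, 98 mm long, plane x = 0). Open, the arm stands upright at y = +85 up to z = 193 and the pad faces -y at y = +56; locked, the arm lies level over the jar and the pad presses the cap's middle with about 3 N
- jar_centre (a point): centre (half-way up) of the clear sample jar with black screw cap that stands in the channel, 45 mm across the cap and 43 mm across the body, 61 mm tall, about 0.09 kg; it starts 50 to 75 mm short of its home place
- spare_jar: a second clear glass sample jar with black screw cap, 45 mm across, 61 mm tall, standing to the right of the fixture; bystander, origin under its centre
- vial: small clear vial with yellow contents and black cap, 22 mm across, 56 mm tall, right of the fixture; bystander, origin under its centre
- tape: roll of label tape lying flat, 72 mm across, 19 mm high, left of the fixture; bystander, origin under its centre
- loose_cap: loose black screw cap lying flat, 45 mm across, 16 mm high, behind left of the fixture; bystander, origin under its centre
- bench_timer: white digital timer lying face up, 58 x 62 x 20 mm, to the right; bystander, origin under its centre
- white_bottle: small white bottle with black cap, 32 mm across, 77 mm tall, to the left; bystander, origin under its centre
- brown_bottle: small brown bottle with yellow cap, 32 mm across, 77 mm tall, to the left; bystander, origin under its centre
Not all that is in view belongs to the job. Leave any blue look-alike of the part that bears jar_centre alone.

How it is judged:
By the outcome, as a careful person would: the job done as asked, in the order asked, and still so for the second after the job is handed in, with the robot touching nothing.
It also fails if it takes over 48 s, if anything falls off the work surface, if the arm or the gripper's body presses on something with over 40 N, if the wrist force passes 120 N, or if a joint passes its speed limit or range.

### The arm

A 7-joint arm with a two-finger parallel gripper is mounted at the origin on a cart in front of the work surface, level with it; the furniture and walls round the work are solid. World frame = base frame: x ahead of the robot, y to its left, z up, the work surface at z = 0. Lengths are in m, angles in rad, forces in N, time in s.
With the tool pointing down it reaches from about 0.425 to 0.925 m from the base axis. Payload 6.8 kg.
Tool frame: the origin (TCP) lies between the finger pads; the fingertips stand finger_overhang ahead of it and the grasp point (between the pads) lies 6 mm ahead of it (finger_overhang is the distance from the TCP to the fingertips, in m); z points along the fingers, y is the line along which they close (so a half turn about z gives the same grasp; the last joint's range is limited). The gripper opens to 85 mm and grips with 20 to 120 N. Pads are 22 mm wide; open, the fingers measure 114 mm over their backs; the gripper's body (76 mm by 85 mm) begins 54 mm behind the grasp point. The pads swing forward as they close: fully open they stand 13 mm farther back than shut.
Start: joints at [-1.269, 0.477, 0.022, 1.555, -0.011, 1.109, -0.083], TCP at [0.269, 0.619, 0.256] pointing down, gripper open.
Joint ranges: [-2.96, 2.96], [-0.34, 2.1], [-1.41, 1.46], [0.24, 2.44], [-1.37, 4.51], [0.17, 1.92], [-2.96, 2.96]. Speed limits (rad/s): [2.39, 2.39, 3.14, 3.14, 3.14, 3.14, 3.14].

### API

Orientations are given as a unit quaternion [w, x, y, z].
In Python, from station import * gives the robot as it stands.
- The arm moves only by the tool drive_tool, never from a script. Its argument "increments" is a list of rows, each an object of numbers: "claw": the finger opening in m, from 0 to 0.0854; "dx", "dy", "dz": the shift along the tool's x, y, z in m; "wx", "wy", "wz": the turn, a rotation vector about the tool's x, y, z in degrees. A call has 1 to 20 rows; each row shifts and turns the commanded pose from where the row before left it, along the tool's axes as they then stand; what a row does not reach is not made up. A row lasts 1/8 s, in which the tool goes at most 62.5 mm and 10.7 degrees, less where a joint would pass 70% of its speed; a pose out of reach is approached as far as the arm can. A call with a gripper value outside its range is refused whole. The fingers move at their own pace and stop on an object; "newtons" is the grip in N (left out, the last holds). Time passes only in rows, so rows that do not move let the fingers close. It gives the time, the measured TCP pose, the force, the opening and the grip force at its end, in the units of the state.
- get_obs(): the state, without advancing time (a new reading comes with each control period).
- read_camera(name): name is "scene" or "top" or "wrist"; returns (picture, depth): 400x640x3 uint8, red, green, blue; 400x640 float32, m along the optical axis (not along the pixel's ray), 0 where there is no reading.
- calibration(name): a dict with "intrinsics" (3x3 intrinsics, pixels), "R" (3x3) and "t" (3): a world point X has camera coordinates R X + t; the wrist camera has in their place "mount" (4x4, takes a point from camera to tool coordinates, whose origin is the TCP and whose axes are the flange's). Camera axes: x right, y down, z forward; pixel columns grow to the right and rows downward; lengths in m; the calibration is good to about 2 mm. The wrist camera is an equidistant fisheye: a pixel r from the principal point sees the ray r / f radians off the axis. A picture is of the moment at which its call begins: read the wrist's pose just before it. calibration takes no time and is no camera call.
- hand_in(): hands the job in; it is judged then, once.
The state is a dict: "t": time; "q": joint angles; "joint_vel": joint speeds; "joint_torque": joint torques, N m; "eef_pos": TCP position; "tool_rot": TCP orientation; "contact_force": force on the tool from outside, world axes, zero at the start; "torque": the same for the moment, N m; "gripper_width": opening from 0.0 (shut) to 1.0 (fully open); "grasp_force": force on a finger pad.
Only numpy, scipy, OpenCV 4.12 (cv2) and the standard library are available. Lean on these libraries where they do the work, as an engineer would, in place of code of your own. Each camera call takes 0.05 s, during which the arm holds its last target. There are 200 camera calls.

## Working session

There is one attempt and no reset: what is moved stays moved. The work goes in short steps, Python scripts to look and compute and a tool call to move; the robot and the scene stay as the last step left them, time stands still between calls to the robot, and variables do not carry over. Pictures are saved under pics/ and viewed, at most 10 in all, crops included, and the job is handed in when it is done.

Besides the shell and the picture viewer there is one more tool, called after "Emit:" as name(argument=value, ...) on one line, values as JSON. drive_tool: Moves the arm, as the interface text tells. Its arguments: {"type":"object","properties":{"increments":{"type":"array","items":{"type":"object","properties":{"claw":{"type":"number"},"dx":{"type":"number"},"dy":{"type":"number"},"dz":{"type":"number"},"wx":{"type":"number"},"wy":{"type":"number"},"wz":{"type":"number"}}}},"newtons":{"type":"number"}},"required":["increments"]}

```bash
ls; mkdir -p pics; python3 - <<'E'
from station import *
import cv2,numpy as np
o=get_obs();print({k:np.round(v,3) for k,v in o.items()})
for n in("scene","top"):
    p,d=read_camera(n);cv2.imwrite(f"pics/{n}0.png",p[:,:,::-1]);np.save(f"pics/{n}0.npy",d)
    c=calibration(n);print(n,c)
print(calibration("wrist"))
E
```

```text
pics
{'t': np.float64(0.0), 'q': array([-1.269,  0.478,  0.022,  1.556, -0.011,  1.109, -0.083]), 'joint_vel': array([-0.001, -0.001,  0.001,  0.   ,  0.001, -0.   ,  0.001]), 'joint_torque': array([ 0.0000e+00, -5.9646e+01,  1.6080e+00, -2.8119e+01,  1.2000e-02,
        9.0000e-03,  0.0000e+00]), 'eef_pos': array([0.269, 0.619, 0.255]), 'tool_rot': array([-0.   ,  0.203,  0.979, -0.001]), 'contact_force': array([ 0.829,  0.547, -0.295]), 'torque': array([0.018, 0.033, 0.036]), 'grasp_force': np.float64(0.0), 'gripper_width': np.float64(0.998)}
scene {'intrinsics': array([[508.19365686,   0.        , 316.4411588 ],
       [  0.        , 508.19365686, 192.18630003],
       [  0.        ,   0.        ,   1.        ]]), 'R': array([[-0.83590928, -0.54878146, -0.00972542],
       [-0.30111807,  0.47333642, -0.82781673],
       [ 0.45889387, -0.68905119, -0.56091432]]), 't': array([0.46800778, 0.24487954, 1.44276532])}
top {'intrinsics': array([[406.65742127,   0.        , 313.92897433],
       [  0.        , 406.65742127, 201.29461003],
       [  0.        ,   0.        ,   1.        ]]), 'R': array([[ 0.00496021, -0.99982935,  0.01779491],
       [-0.991324  , -0.00725383, -0.13124065],
       [ 0.13134734, -0.01698954, -0.99119082]]), 't': array([0.03605141, 0.53318862, 1.24743574])}
{'intrinsics': array([[309.70691629,   0.        , 317.1236057 ],
       [  0.        , 309.70691629, 197.28010283],
       [  0.        ,   0.        ,   1.        ]]), 'mount': array([[-2.08106720e-04, -9.57630588e-01, -2.87999328e-01,
         7.38560212e-02],
       [ 9.99999947e-01, -2.71766386e-04,  1.81059781e-04,
         5.60241996e-04],
       [-2.51656921e-04, -2.87999275e-01,  9.57630594e-01,
        -1.18863662e-01],
       [ 0.00000000e+00,  0.00000000e+00,  0.00000000e+00,
         1.00000000e+00]])}
```

View pics/scene0.png

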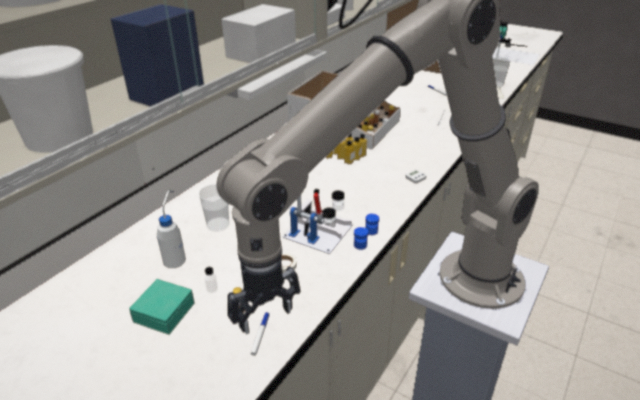

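View pics/top0.png

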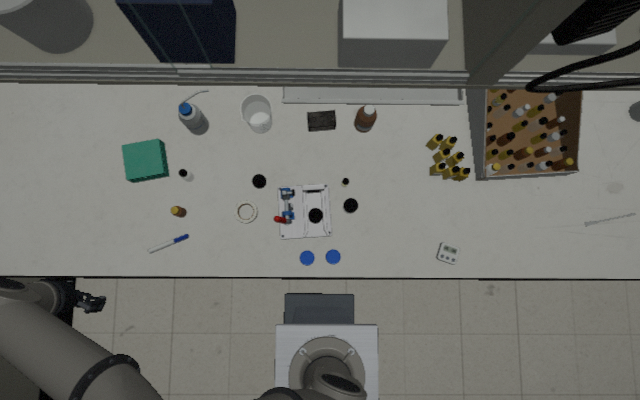

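The scene shows the fixture at about (318,225) with its red lever. In the top view it is at (305,210), and the jar with the black cap in its channel is at (316,215). The spare jar is at (350,205), outside on the right. Two blue look-alikes at (307,257) and (333,257) stand in front. The jar meant is the one inside the channel, with a black cap. I'll confirm that in a crop.

```bash
cat >h.py <<'E'
import cv2,numpy as np
from station import *
C=calibration("top");K,R,T=C["intrinsics"],C["R"],C["t"]
def ray(u,v,z):
    d=R.T@np.linalg.inv(K)@[u,v,1];o=-R.T@T
    return o+d*(z-o[2])/d[2]
def proj(X):
    p=K@(R@np.asarray(X,float)+T);return p[:2]/p[2]
E
python3 - <<'E'
from h import *
p=cv2.imread("pics/top0.png")
c=p[170:270,260:370];cv2.imwrite("pics/crop0.png",cv2.resize(c,None,fx=5.4,fy=5.4,interpolation=cv2.INTER_CUBIC))
for n,u,v,z in(("jarcap",316,215,.069),("spare",350,205,.061),("blueL",307,257,.06),("blueR",333,257,.06),("fixBL",281,239,.008),("fixBR",331,237,.008),("fixTR",327,185,.008)):print(n,ray(u,v,z).round(3))
E
```

```text
jarcap [0.486 0.033 0.069]
spare [ 0.519 -0.072  0.061]
blueL [0.359 0.06  0.06 ]
blueR [ 0.359 -0.019  0.06 ]
fixBL [0.415 0.143 0.008]
fixBR [ 0.422 -0.016  0.008]
fixTR [ 0.59  -0.003  0.008]
```

View pics/crop0.png

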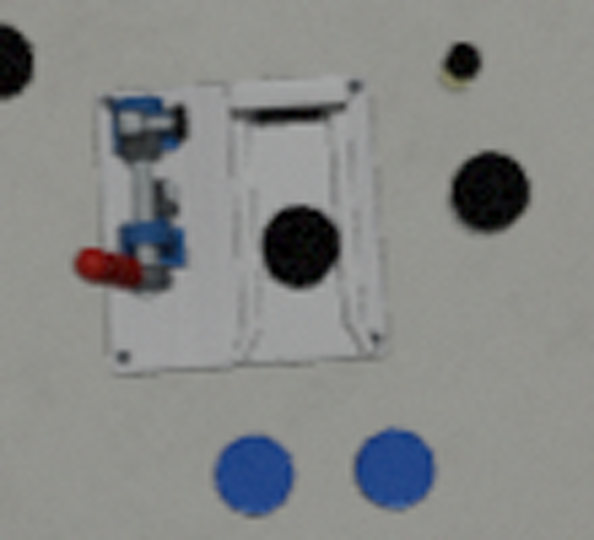

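The crop confirms the jar: black cap at crop (301,247), full image (315.7,215.7), inside the white-railed channel with the back stop at the top. The blue ones at the bottom and the spare at right (490,192) are outside the channel. Next I'll fit the fixture pose from the deck corners.

```bash
python3 - <<'E'
from h import *
import station
from scipy.spatial.transform import Rotation as Ro
print([ (n,getattr(station,n)) for n in dir(station) if 'over' in n.lower() or 'fing' in n.lower()], [n for n in dir(station) if n[0]!='_'])
px=np.array([[97,92],[366,80],[388,352],[113,375]])/5.4+[260,170]-.4
W=np.array([ray(u,v,.008)[:2] for u,v in px])
F=np.array([[50,115],[50,-50],[-120,-50],[-120,115]])/1e3
M=(W-W.mean(0)).T@(F-F.mean(0));a=np.arctan2(M[1,0]-M[0,1],M[0,0]+M[1,1])
A=np.array([[np.cos(a),-np.sin(a)],[np.sin(a),np.cos(a)]]);t=W.mean(0)-A@F.mean(0)
print("yaw",np.degrees(a),"org",t.round(4),"res mm",(1e3*(W-F@A.T-t)).round(1).tolist())
p=cv2.imread("pics/top0.png").astype(int)
def cen(m):
    n,l,s,c=cv2.connectedComponentsWithStats(m.astype(np.uint8));return [(c[i].round(1),s[i][4]) for i in range(1,n) if s[i][4]>15]
m=np.zeros(p.shape[:2]);m[170:270,260:370]=(p.max(2)<60)[170:270,260:370]
for c,s in cen(m): 
    w=ray(*c,.067);print("dark",c,s,w.round(3),(1e3*A.T@(w[:2]-t)).round(1))
m[:]=0;m[170:270,260:370]=((p[:,:,2]-p[:,:,1]>60)&(p[:,:,2]-p[:,:,0]>60))[170:270,260:370]
for c,s in cen(m):
    w=ray(*c,.168);print("red",c,s,w.round(3),(1e3*A.T@(w[:2]-t)).round(1),"expect -72,102")
# depth check of the deck/cap/handle heights
d=np.load("pics/top0.npy")
for n,(u,v) in(("cap",(316,216)),("deck",(295,225)),("handletip",(277,219)),("blueR",(333,257)),("stop",(312,187))):
    z=np.median(d[v-1:v+2,u-1:u+2]);X=R.T@(z*np.linalg.inv(K)@[u,v,1]-T);print(n,X.round(3),(1e3*A.T@(X[:2]-t)).round(0))
np.savez("fix.npz",A=A,t=t)
q=get_obs()["tool_rot"];Rt=Ro.from_quat(np.r_[q[1:],q[0]]).as_matrix();print(Rt.round(3))
E
```

```text
[('finger_overhang', 0.025)] ['PlanningError', 'calibration', 'finger_overhang', 'get_obs', 'hand_in', 'read_camera']
yaw 4.2269621685995915 org [0.5422 0.0399] res mm [[-0.1, -1.7], [-3.7, 1.8], [3.1, 1.3], [0.8, -1.4]]
dark [262.1 181. ] 64 [0.591 0.2   0.067] [ 60.2 156.3]
dark [345.3 180.8] 29 [ 0.593 -0.057  0.067] [  44.  -100.4]
dark [287.4 195.1] 45 [0.547 0.122 0.067] [11.2 81.1]
dark [312.6 190.6] 28 [0.562 0.044 0.067] [20.   2.8]
dark [350.3 205. ] 157 [ 0.518 -0.072  0.067] [ -32.3 -109.9]
dark [315.2 215.2] 160 [0.486 0.036 0.067] [-56.5   0. ]
red [278.8 218.3] 38 [0.467 0.14  0.168] [-68.1 105.2] expect -72,102
cap [0.483 0.033 0.069] [-59.  -2.]
deck [0.46  0.099 0.01 ] [-78.  65.]
handletip [0.461 0.142 0.203] [-73. 108.]
blueR [ 0.359 -0.019  0.06 ] [-187.  -45.]
stop [0.573 0.046 0.067] [31.  4.]
[[-0.917  0.398 -0.001]
 [ 0.398  0.917 -0.002]
 [-0.    -0.002 -1.   ]]
```

Emit:
drive_tool(increments=[{"wz": -9.2, "claw": 0}, {"wz": -9.2}, {"wz": -9.3}, {"dx": -0.03, "dy": -0.04}, {"dx": -0.03, "dy": -0.04}, {"dx": -0.03, "dy": -0.04}, {"dx": -0.036, "dy": -0.04}, {"dy": -0.04}, {"dy": -0.04}, {"dy": -0.04}, {"dy": -0.04}, {"dy": -0.04}, {"dy": -0.04}, {"dy": -0.04}, {"dy": -0.04}, {"dy": -0.04}, {"dy": -0.04}, {"dy": -0.042}, {}])

```text
schema error: expected keys claw, dx, dy, dz, wx, wy, wz
```

```bash
cat >>h.py <<'E'
from scipy.spatial.transform import Rotation as Ro
f=np.load("fix.npz") if __import__("os").path.exists("fix.npz") else None
def state():
    o=get_obs();q=o["tool_rot"];Rt=Ro.from_quat(np.r_[q[1:],q[0]]).as_matrix()
    print("t",round(o["t"],2),"fix mm",(1e3*f["A"].T@(o["eef_pos"][:2]-f["t"])).round(1),"z",o["eef_pos"][2].round(4),"F",o["contact_force"].round(1),"w",o["gripper_width"],"heading",np.degrees(np.arctan2(Rt[1,0],Rt[0,0])).round(2),"z-axis",Rt[:,2].round(3))
    return o,Rt
E
python3 - <<'E'
from h import *
o,Rt=state()
p,d=read_camera("wrist");cv2.imwrite("pics/w1.png",p[:,:,::-1])
E
```

```text
t 0.1 fix mm [-230.   597.3] z 0.2554 F [-0.1  0.5  0.2] w 1.0019504889789426 heading 156.52 z-axis [-0.001 -0.002 -1.   ]
```

View pics/w1.png

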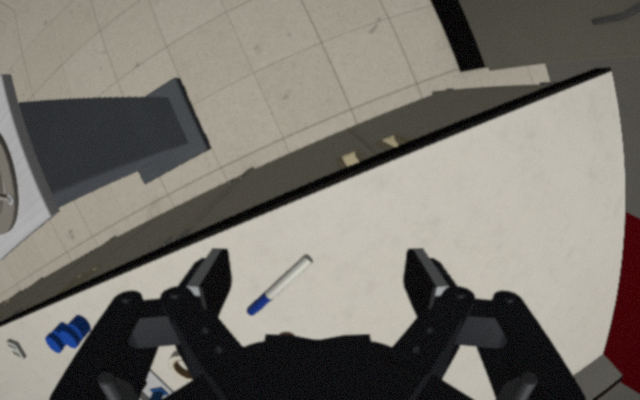

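The move was refused because every row needs all keys. The wrist picture just shows the open fingers over the bench, with a pen at (280,285).

Emit:
drive_tool(increments=[{"claw": 0, "dx": 0, "dy": 0, "dz": 0, "wx": 0, "wy": 0, "wz": -9.2}, {"claw": 0, "dx": 0, "dy": 0, "dz": 0, "wx": 0, "wy": 0, "wz": -9.2}, {"claw": 0, "dx": 0, "dy": 0, "dz": 0, "wx": 0, "wy": 0, "wz": -9.3}, {"claw": 0, "dx": -0.03, "dy": -0.04, "dz": 0, "wx": 0, "wy": 0, "wz": 0}, {"claw": 0, "dx": -0.03, "dy": -0.04, "dz": 0, "wx": 0, "wy": 0, "wz": 0}, {"claw": 0, "dx": -0.03, "dy": -0.04, "dz": 0, "wx": 0, "wy": 0, "wz": 0}, {"claw": 0, "dx": -0.036, "dy": -0.04, "dz": 0, "wx": 0, "wy": 0, "wz": 0}, {"claw": 0, "dx": 0, "dy": -0.04, "dz": 0, "wx": 0, "wy": 0, "wz": 0}, {"claw": 0, "dx": 0, "dy": -0.04, "dz": 0, "wx": 0, "wy": 0, "wz": 0}, {"claw": 0, "dx": 0, "dy": -0.04, "dz": 0, "wx": 0, "wy": 0, "wz": 0}, {"claw": 0, "dx": 0, "dy": -0.04, "dz": 0, "wx": 0, "wy": 0, "wz": 0}, {"claw": 0, "dx": 0, "dy": -0.04, "dz": 0, "wx": 0, "wy": 0, "wz": 0}, {"claw": 0, "dx": 0, "dy": -0.04, "dz": 0, "wx": 0, "wy": 0, "wz": 0}, {"claw": 0, "dx": 0, "dy": -0.04, "dz": 0, "wx": 0, "wy": 0, "wz": 0}, {"claw": 0, "dx": 0, "dy": -0.04, "dz": 0, "wx": 0, "wy": 0, "wz": 0}, {"claw": 0, "dx": 0, "dy": -0.04, "dz": 0, "wx": 0, "wy": 0, "wz": 0}, {"claw": 0, "dx": 0, "dy": -0.04, "dz": 0, "wx": 0, "wy": 0, "wz": 0}, {"claw": 0, "dx": 0, "dy": -0.042, "dz": 0, "wx": 0, "wy": 0, "wz": 0}, {"claw": 0, "dx": 0, "dy": 0, "dz": 0, "wx": 0, "wy": 0, "wz": 0}])

```text
t: 2.52
eef_pos: [0.4386, 0.0249, 0.2562]
tool_rot: [-0.0, -0.034, 0.999, -0.0]
contact_force: [-0.3, -0.5, -0.8]
gripper_width: -0.001
grasp_force: 0.0
```

```bash
python3 - <<'E'
from h import *
o,Rt=state()
p,d=read_camera("wrist");cv2.imwrite("pics/w2.png",p[:,:,::-1])
E
```

```text
t 2.52 fix mm [-104.3   -7.4] z 0.2562 F [-0.3 -0.5 -0.8] w -0.0005649517715326492 heading -176.11 z-axis [-0.    -0.001 -1.   ]
```

View pics/w2.png

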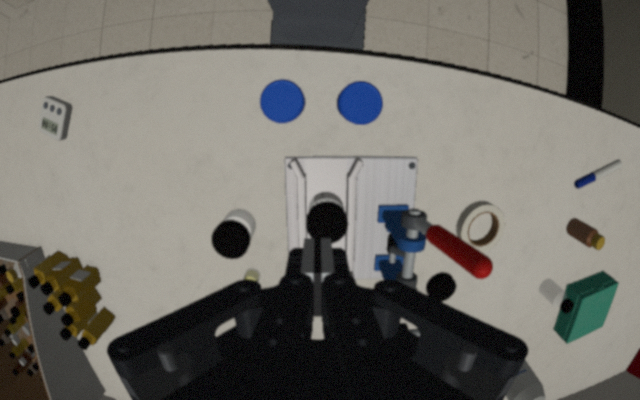

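The wrist view shows the jar cap at (326,217) just ahead of the shut fingers at (318,255). The front deck corners are at (286,157) and (418,157), the handle runs from (432,232) to (483,265), and the blue jars are at (282,101) and (360,103). I'll cast these to check the fixture pose.

```bash
python3 - <<'E'
from h import *
c=calibration("wrist");Kw,M=c["intrinsics"],c["mount"]
o,Rt=state()
def wray(u,v,z):
    x=np.array([u-Kw[0,2],v-Kw[1,2]]);r=np.hypot(*x);th=r/Kw[0,0]
    d=Rt@M[:3,:3]@np.r_[np.sin(th)*x/r,np.cos(th)];s=Rt@M[:3,3]+o["eef_pos"]
    w=s+d*(z-s[2])/d[2];return w.round(4),(1e3*f["A"].T@(w[:2]-f["t"])).round(1)
p=cv2.imread("pics/w2.png").astype(int)
m=(p.max(2)<45).astype(np.uint8);m[:195]=0;m[235:]=0;m[:,:305]=0;m[:,350:]=0
cs,_=cv2.findContours(m,cv2.RETR_EXTERNAL,cv2.CHAIN_APPROX_NONE);k=max(cs,key=cv2.contourArea);print("cap box",cv2.boundingRect(k),cv2.minEnclosingCircle(k))
for n,u,v,z in(("deckFR -120,-50",286,157,.008),("deckFL -120,115",418,157,.008),("cap",326,217,.069),("cap front top edge",326,200,.069),("handle tip -72,108",483,265,.196),("rail inner R",300,205,.03),("rail inner L",351,205,.03),("spare",232,239,.061)):print(n,wray(u,v,z))
E
```

```text
t 2.58 fix mm [-104.1   -5.4] z 0.2562 F [ 0.2  0.7 -0.2] w -0.003269943300494216 heading -175.96 z-axis [-0.  0. -1.]
cap box (307, 203, 40, 32) ((326.6203308105469, 222.2095489501953), 20.457046508789062)
deckFR -120,-50 (array([ 0.4276, -0.0105,  0.008 ]), array([-117.9,  -41.9]))
deckFL -120,115 (array([0.4146, 0.1515, 0.008 ]), array([-119. ,  120.7]))
cap (array([0.4781, 0.0399, 0.069 ]), array([-63.8,   4.7]))
cap front top edge (array([0.4594, 0.0384, 0.069 ]), array([-82.6,   4.6]))
handle tip -72,108 (array([0.4624, 0.1518, 0.196 ]), array([-71.2, 117.5]))
rail inner R (array([0.4797, 0.0105, 0.03  ]), array([-64.5, -24.8]))
rail inner L (array([0.4755, 0.0703, 0.03  ]), array([-64.2,  35.2]))
spare (array([ 0.5159, -0.0642,  0.061 ]), array([ -33.8, -101.9]))
```

Emit:
drive_tool(increments=[{"claw": 0, "dx": 0.002, "dy": 0.003, "dz": 0.03, "wx": 0, "wy": 0, "wz": 0}, {"claw": 0, "dx": 0.002, "dy": 0, "dz": 0.03, "wx": 0, "wy": 0, "wz": 0}, {"claw": 0, "dx": 0, "dy": 0, "dz": 0.03, "wx": 0, "wy": 0, "wz": 0}, {"claw": 0, "dx": 0, "dy": 0, "dz": 0.03, "wx": 0, "wy": 0, "wz": 0}, {"claw": 0, "dx": 0, "dy": 0, "dz": 0.03, "wx": 0, "wy": 0, "wz": 0}, {"claw": 0, "dx": 0, "dy": 0, "dz": 0.02, "wx": 0, "wy": 0, "wz": 0}, {"claw": 0, "dx": 0, "dy": 0, "dz": 0.019, "wx": 0, "wy": 0, "wz": 0}, {"claw": 0, "dx": 0, "dy": 0, "dz": 0, "wx": 0, "wy": 0, "wz": 0}, {"claw": 0, "dx": 0, "dy": 0, "dz": 0, "wx": 0, "wy": 0, "wz": 0}])

```text
t: 3.7
eef_pos: [0.435, 0.0315, 0.0677]
tool_rot: [0.0, -0.037, 0.999, 0.0]
contact_force: [-0.1, -0.8, -0.6]
gripper_width: 0.0
grasp_force: 0.0
```

```bash
python3 - <<'E'
from h import *
o,Rt=state()
p,d=read_camera("wrist");cv2.imwrite("pics/w3.png",p[100:400,100:540,::-1])
E
```

```text
t 3.7 fix mm [-107.5   -0.5] z 0.0677 F [-0.1 -0.8 -0.6] w 3.2208540197236566e-05 heading -175.72 z-axis [ 0.  0. -1.]
```

View pics/w3.png

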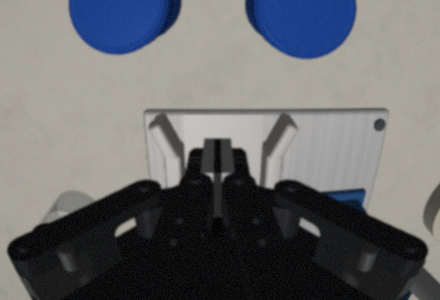

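The shut fingertips, at about (218,160) in the crop, hang inside the channel between the rails and ahead of the jar. Now the push, slowly.

Emit:
drive_tool(increments=[{"claw": 0, "dx": -0.005, "dy": 0, "dz": 0, "wx": 0, "wy": 0, "wz": 0}, {"claw": 0, "dx": -0.005, "dy": 0, "dz": 0, "wx": 0, "wy": 0, "wz": 0}, {"claw": 0, "dx": -0.005, "dy": 0, "dz": 0, "wx": 0, "wy": 0, "wz": 0}, {"claw": 0, "dx": -0.005, "dy": 0, "dz": 0, "wx": 0, "wy": 0, "wz": 0}, {"claw": 0, "dx": -0.005, "dy": 0, "dz": 0, "wx": 0, "wy": 0, "wz": 0}, {"claw": 0, "dx": -0.005, "dy": 0, "dz": 0, "wx": 0, "wy": 0, "wz": 0}, {"claw": 0, "dx": -0.005, "dy": 0, "dz": 0, "wx": 0, "wy": 0, "wz": 0}, {"claw": 0, "dx": -0.005, "dy": 0, "dz": 0, "wx": 0, "wy": 0, "wz": 0}, {"claw": 0, "dx": -0.005, "dy": 0, "dz": 0, "wx": 0, "wy": 0, "wz": 0}, {"claw": 0, "dx": -0.005, "dy": 0, "dz": 0, "wx": 0, "wy": 0, "wz": 0}, {"claw": 0, "dx": -0.005, "dy": 0, "dz": 0, "wx": 0, "wy": 0, "wz": 0}, {"claw": 0, "dx": -0.005, "dy": 0, "dz": 0, "wx": 0, "wy": 0, "wz": 0}, {"claw": 0, "dx": -0.004, "dy": 0, "dz": 0, "wx": 0, "wy": 0, "wz": 0}, {"claw": 0, "dx": 0, "dy": 0, "dz": 0, "wx": 0, "wy": 0, "wz": 0}])

```text
t: 5.5
eef_pos: [0.4989, 0.0355, 0.0673]
tool_rot: [0.0, -0.037, 0.999, 0.0]
contact_force: [-0.6, 0.4, -0.2]
gripper_width: 0.0
grasp_force: 0.0
```

```bash
python3 - <<'E'
from h import *
o,Rt=state()
p,d=read_camera("top");cv2.imwrite("pics/t4.png",cv2.resize(p[170:270,260:370,::-1],None,fx=5.4,fy=5.4,interpolation=cv2.INTER_CUBIC))
E
```

```text
t 5.5 fix mm [-43.5  -1.2] z 0.0673 F [-0.6  0.4 -0.2] w 0.00030971685620671715 heading -175.79 z-axis [ 0.  0. -1.]
```

View pics/t4.png

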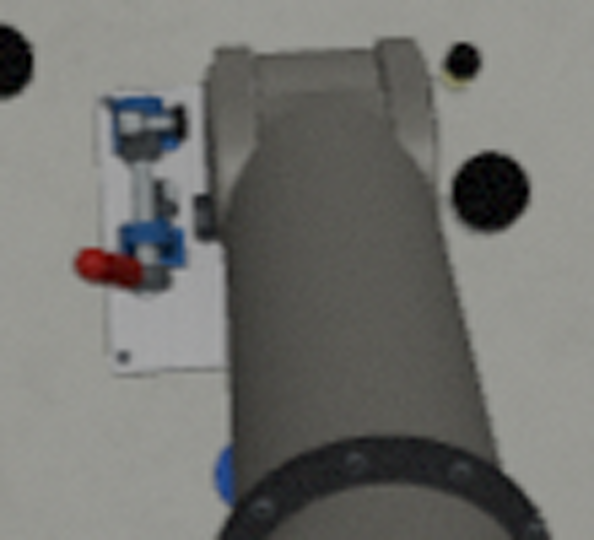

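The arm hides the jar from the top camera, but the clamp is clear of it. I'll finish by feel.

Emit:
drive_tool(increments=[{"claw": 0, "dx": -0.003, "dy": 0, "dz": 0, "wx": 0, "wy": 0, "wz": 0}, {"claw": 0, "dx": -0.003, "dy": 0, "dz": 0, "wx": 0, "wy": 0, "wz": 0}, {"claw": 0, "dx": -0.002, "dy": 0, "dz": 0, "wx": 0, "wy": 0, "wz": 0}, {"claw": 0, "dx": 0, "dy": 0, "dz": 0, "wx": 0, "wy": 0, "wz": 0}])

```text
t: 6.05
eef_pos: [0.5067, 0.0361, 0.0673]
tool_rot: [0.0, -0.037, 0.999, 0.0]
contact_force: [-0.5, 0.0, 0.2]
gripper_width: -0.001
grasp_force: 0.0
```

Emit:
drive_tool(increments=[{"claw": 0, "dx": -0.001, "dy": 0, "dz": 0, "wx": 0, "wy": 0, "wz": 0}, {"claw": 0, "dx": -0.001, "dy": 0, "dz": 0, "wx": 0, "wy": 0, "wz": 0}, {"claw": 0, "dx": 0, "dy": 0, "dz": 0, "wx": 0, "wy": 0, "wz": 0}])

```text
t: 6.42
eef_pos: [0.5086, 0.0362, 0.0673]
tool_rot: [0.0, -0.037, 0.999, 0.0]
contact_force: [1.0, -0.4, -0.6]
gripper_width: -0.003
grasp_force: 0.0
```

Position is about -33.5 with no stop force yet. I'll go on in 1 mm steps.

Emit:
drive_tool(increments=[{"claw": 0, "dx": -0.001, "dy": 0, "dz": 0, "wx": 0, "wy": 0, "wz": 0}, {"claw": 0, "dx": -0.001, "dy": 0, "dz": 0, "wx": 0, "wy": 0, "wz": 0}, {"claw": 0, "dx": 0, "dy": 0, "dz": 0, "wx": 0, "wy": 0, "wz": 0}])

```text
t: 6.8
eef_pos: [0.5104, 0.0363, 0.0673]
tool_rot: [-0.0, -0.037, 0.999, -0.0]
contact_force: [-0.8, -0.3, 0.3]
gripper_width: -0.002
grasp_force: 0.3
```

```bash
python3 - <<'E'
from h import *
o,Rt=state()
E
```

```text
t 6.8 fix mm [-31.9  -1.3] z 0.0673 F [-0.8 -0.3  0.3] w -0.0017936833278257795 heading -175.78 z-axis [-0. -0. -1.]
```

Emit:
drive_tool(increments=[{"claw": 0, "dx": -0.001, "dy": 0, "dz": 0, "wx": 0, "wy": 0, "wz": 0}, {"claw": 0, "dx": -0.001, "dy": 0, "dz": 0, "wx": 0, "wy": 0, "wz": 0}, {"claw": 0, "dx": 0, "dy": 0, "dz": 0, "wx": 0, "wy": 0, "wz": 0}])

```text
t: 7.18
eef_pos: [0.5106, 0.0363, 0.0669]
tool_rot: [-0.002, -0.037, 0.999, -0.0]
contact_force: [-5.5, -1.0, 4.7]
gripper_width: 0.002
grasp_force: 3.0
```

It stopped at 0.5106 with 5.5 N back, so the jar is against the stop. I'll back off, rise and look.

Emit:
drive_tool(increments=[{"claw": 0, "dx": 0.002, "dy": 0, "dz": 0, "wx": 0, "wy": 0, "wz": 0}, {"claw": 0, "dx": 0.003, "dy": 0, "dz": 0, "wx": 0, "wy": 0, "wz": 0}, {"claw": 0, "dx": 0.01, "dy": 0, "dz": 0, "wx": 0, "wy": 0, "wz": 0}, {"claw": 0, "dx": 0.015, "dy": 0, "dz": 0, "wx": 0, "wy": 0, "wz": 0}, {"claw": 0, "dx": 0.015, "dy": 0, "dz": 0, "wx": 0, "wy": 0, "wz": 0}, {"claw": 0, "dx": 0.02, "dy": 0, "dz": -0.03, "wx": 0, "wy": 0, "wz": 0}, {"claw": 0, "dx": 0, "dy": 0, "dz": -0.04, "wx": 0, "wy": 0, "wz": 0}, {"claw": 0, "dx": 0, "dy": 0, "dz": -0.04, "wx": 0, "wy": 0, "wz": 0}, {"claw": 0, "dx": 0, "dy": 0, "dz": -0.04, "wx": 0, "wy": 0, "wz": 0}, {"claw": 0, "dx": 0, "dy": 0, "dz": -0.04, "wx": 0, "wy": 0, "wz": 0}, {"claw": 0, "dx": 0, "dy": 0, "dz": 0, "wx": 0, "wy": 0, "wz": 0}, {"claw": 0, "dx": 0, "dy": 0, "dz": 0, "wx": 0, "wy": 0, "wz": 0}])

```text
t: 8.68
eef_pos: [0.4466, 0.0316, 0.2567]
tool_rot: [-0.0, -0.037, 0.999, 0.0]
contact_force: [-0.3, 0.2, -0.8]
gripper_width: 0.003
grasp_force: 0.0
```

```bash
python3 - <<'E'
from h import *
o,Rt=state()
p,d=read_camera("scene");cv2.imwrite("pics/s5.png",cv2.resize(p[170:270,270:400,::-1],None,fx=6,fy=6,interpolation=cv2.INTER_CUBIC))
C=calibration("scene");Ks,Rs,Ts=C["intrinsics"],C["R"],C["t"]
for x,y,z in((0,0,69),(-22.5,0,69),(23,0,64),(-72,108,200)):
    w=np.r_[f["A"]@[x/1e3,(y+2)/1e3]+f["t"],z/1e3];q=Ks@(Rs@w+Ts);q=q[:2]/q[2];print((x,y,z),q.round(1),((q-[270,170])*6).round(0))
E
```

```text
t 8.68 fix mm [-95.9  -1.2] z 0.2567 F [-0.3  0.2 -0.8] w 0.002608866232631315 heading -175.78 z-axis [-0.001  0.    -1.   ]
(0, 0, 69) [313.7 206.1] [262. 216.]
(-22.5, 0, 69) [319.9 208. ] [299. 228.]
(23, 0, 64) [307.5 205.4] [225. 212.]
(-72, 108, 200) [316.6 195.2] [280. 151.]
```

View pics/s5.png

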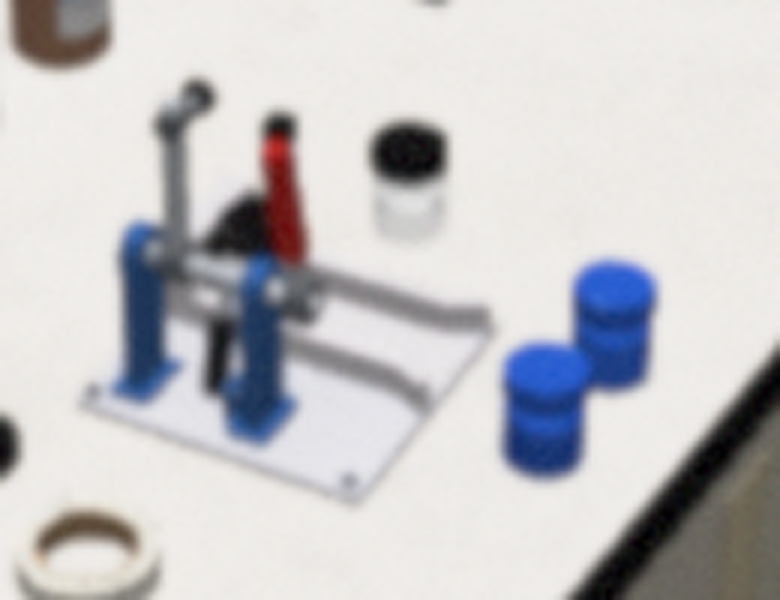

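The scene crop shows the jar's cap at about (240,220), right at the stop beside the clamp. The handle stands at (283,195), and the spare jar at (408,180) and the blue jars are untouched. The fingers are clear of everything. Next, to the +y side of the handle.

Emit:
drive_tool(increments=[{"claw": 0, "dx": 0, "dy": 0.035, "dz": -0.01, "wx": 0, "wy": 0, "wz": 0}, {"claw": 0, "dx": 0, "dy": 0.035, "dz": 0, "wx": 0, "wy": 0, "wz": 0}, {"claw": 0, "dx": 0, "dy": 0.035, "dz": 0, "wx": 0, "wy": 0, "wz": 0}, {"claw": 0, "dx": 0, "dy": 0.035, "dz": 0, "wx": 0, "wy": 0, "wz": 0}, {"claw": 0, "dx": 0, "dy": 0.035, "dz": 0, "wx": 0, "wy": 0, "wz": 0}, {"claw": 0, "dx": -0.024, "dy": 0, "dz": 0.01, "wx": 0, "wy": 0, "wz": 0}, {"claw": 0, "dx": 0, "dy": 0, "dz": 0.03, "wx": 0, "wy": 0, "wz": 0}, {"claw": 0, "dx": 0, "dy": 0, "dz": 0.025, "wx": 0, "wy": 0, "wz": 0}, {"claw": 0, "dx": 0, "dy": 0, "dz": 0.018, "wx": 0, "wy": 0, "wz": 0}, {"claw": 0, "dx": 0, "dy": 0, "dz": 0, "wx": 0, "wy": 0, "wz": 0}, {"claw": 0, "dx": 0, "dy": 0, "dz": 0, "wx": 0, "wy": 0, "wz": 0}])

```text
t: 10.1
eef_pos: [0.4586, 0.2079, 0.1842]
tool_rot: [-0.0, -0.037, 0.999, -0.0]
contact_force: [-0.2, -0.0, 0.3]
gripper_width: -0.005
grasp_force: 0.0
```

```bash
python3 - <<'E'
from h import *
o,Rt=state()
p,d=read_camera("wrist");cv2.imwrite("pics/w6.png",p[:,:,::-1])
E
```

```text
t 10.1 fix mm [-70.9 173.7] z 0.1842 F [-0.2 -0.   0.3] w -0.004649024880303383 heading -175.78 z-axis [-0. -0. -1.]
```

View pics/w6.png

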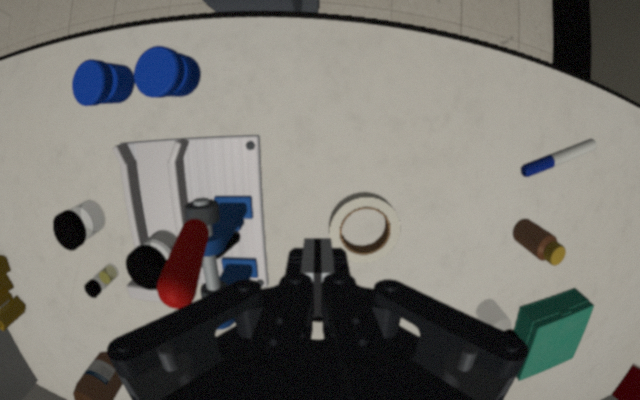

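The wrist view shows the red handle from (200,225) to its tip at (175,295), with the shut fingers at (317,245) on its +y side. The jar cap at (150,262) stands at the back stop. Pushing to -y now.

Emit:
drive_tool(increments=[{"claw": 0, "dx": 0, "dy": -0.015, "dz": 0, "wx": 0, "wy": 0, "wz": 0}, {"claw": 0, "dx": 0, "dy": -0.01, "dz": 0, "wx": 0, "wy": 0, "wz": 0}, {"claw": 0, "dx": 0, "dy": -0.005, "dz": 0, "wx": 0, "wy": 0, "wz": 0}, {"claw": 0, "dx": 0, "dy": -0.005, "dz": 0, "wx": 0, "wy": 0, "wz": 0}, {"claw": 0, "dx": 0, "dy": -0.005, "dz": 0, "wx": 0, "wy": 0, "wz": 0}, {"claw": 0, "dx": 0, "dy": -0.005, "dz": 0, "wx": 0, "wy": 0, "wz": 0}, {"claw": 0, "dx": 0, "dy": -0.005, "dz": 0, "wx": 0, "wy": 0, "wz": 0}, {"claw": 0, "dx": 0, "dy": 0, "dz": 0, "wx": 0, "wy": 0, "wz": 0}])

```text
t: 11.15
eef_pos: [0.4627, 0.162, 0.1872]
tool_rot: [0.001, -0.038, 0.999, 0.003]
contact_force: [-9.4, 7.7, 21.5]
gripper_width: 0.0
grasp_force: 11.9
```

The upward 21 N means the handle's tip is meeting the splayed knuckle rather than the fingertip. I'll back off and turn the tool 90°, so the plain side of the fingers faces the handle.

Emit:
drive_tool(increments=[{"claw": 0, "dx": 0, "dy": 0.01, "dz": 0, "wx": 0, "wy": 0, "wz": 0}, {"claw": 0, "dx": 0, "dy": 0.025, "dz": 0, "wx": 0, "wy": 0, "wz": 0}, {"claw": 0, "dx": 0, "dy": 0.03, "dz": -0.03, "wx": 0, "wy": 0, "wz": 0}, {"claw": 0, "dx": 0.008, "dy": 0, "dz": -0.03, "wx": 0, "wy": 0, "wz": 0}, {"claw": 0, "dx": 0, "dy": 0, "dz": 0, "wx": 0, "wy": 0, "wz": 10}, {"claw": 0, "dx": 0, "dy": 0, "dz": 0, "wx": 0, "wy": 0, "wz": 10}, {"claw": 0, "dx": 0, "dy": 0, "dz": 0, "wx": 0, "wy": 0, "wz": 10}, {"claw": 0, "dx": 0, "dy": 0, "dz": 0, "wx": 0, "wy": 0, "wz": 10}, {"claw": 0, "dx": 0, "dy": 0, "dz": 0, "wx": 0, "wy": 0, "wz": 10}, {"claw": 0, "dx": 0, "dy": 0, "dz": 0, "wx": 0, "wy": 0, "wz": 10}, {"claw": 0, "dx": 0, "dy": 0, "dz": 0, "wx": 0, "wy": 0, "wz": 10}, {"claw": 0, "dx": 0, "dy": 0, "dz": 0, "wx": 0, "wy": 0, "wz": 10}, {"claw": 0, "dx": 0, "dy": 0, "dz": 0, "wx": 0, "wy": 0, "wz": 10}, {"claw": 0, "dx": 0, "dy": 0, "dz": 0, "wx": 0, "wy": 0, "wz": 0}, {"claw": 0, "dx": 0, "dy": 0, "dz": 0, "wx": 0, "wy": 0, "wz": 0}])

```text
t: 13.02
eef_pos: [0.4496, 0.2224, 0.2443]
tool_rot: [-0.0, 0.679, 0.734, 0.0]
contact_force: [-0.9, 0.8, -0.4]
gripper_width: 0.002
grasp_force: 0.0
```

```bash
python3 - <<'E'
from h import *
o,Rt=state();print(o["q"].round(2))
p,d=read_camera("wrist");cv2.imwrite("pics/w7.png",p[:,:,::-1])
E
```

```text
t 13.03 fix mm [-78.9 188.8] z 0.2443 F [-0.9  0.8 -0.4] w 0.0015439092748649953 heading 94.42 z-axis [ 0.  0. -1.]
[-0.84  0.2   0.29  1.99 -0.07  0.95 -0.43]
```

View pics/w7.png

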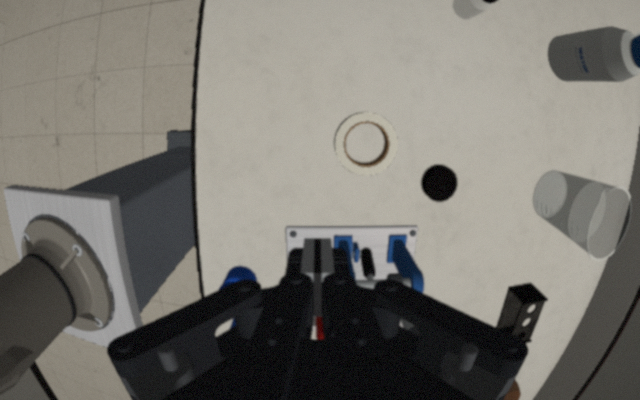

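The plain finger side now faces the handle, and the red shows at (319,325) behind the fingers, centred. I'll lower and push in stages.

Emit:
drive_tool(increments=[{"claw": 0, "dx": 0, "dy": 0.003, "dz": 0.027, "wx": 0, "wy": 0, "wz": 0}, {"claw": 0, "dx": 0, "dy": 0, "dz": 0.027, "wx": 0, "wy": 0, "wz": 0}, {"claw": 0, "dx": -0.02, "dy": 0, "dz": 0, "wx": 0, "wy": 0, "wz": 0}, {"claw": 0, "dx": -0.015, "dy": 0, "dz": 0, "wx": 0, "wy": 0, "wz": 0}, {"claw": 0, "dx": -0.006, "dy": 0, "dz": 0, "wx": 0, "wy": 0, "wz": 0}, {"claw": 0, "dx": -0.006, "dy": 0, "dz": 0, "wx": 0, "wy": 0, "wz": 0}, {"claw": 0, "dx": -0.006, "dy": 0, "dz": 0, "wx": 0, "wy": 0, "wz": 0}, {"claw": 0, "dx": -0.006, "dy": 0, "dz": 0, "wx": 0, "wy": 0, "wz": 0}, {"claw": 0, "dx": -0.006, "dy": 0, "dz": 0, "wx": 0, "wy": 0, "wz": 0}])

```text
t: 14.2
eef_pos: [0.4576, 0.1608, 0.1912]
tool_rot: [-0.001, 0.68, 0.734, 0.002]
contact_force: [-2.0, 9.5, 5.4]
gripper_width: 0.001
grasp_force: 4.7
```

Emit:
drive_tool(increments=[{"claw": 0, "dx": -0.006, "dy": 0, "dz": 0, "wx": 0, "wy": 0, "wz": 0}, {"claw": 0, "dx": -0.006, "dy": 0, "dz": 0, "wx": 0, "wy": 0, "wz": 0}, {"claw": 0, "dx": -0.006, "dy": 0, "dz": 0, "wx": 0, "wy": 0, "wz": 0}, {"claw": 0, "dx": -0.006, "dy": 0, "dz": 0, "wx": 0, "wy": 0, "wz": 0}, {"claw": 0, "dx": -0.006, "dy": 0, "dz": 0.001, "wx": 0, "wy": 0, "wz": 0}, {"claw": 0, "dx": -0.006, "dy": 0, "dz": 0.001, "wx": 0, "wy": 0, "wz": 0}])

```text
t: 14.95
eef_pos: [0.4621, 0.1257, 0.1902]
tool_rot: [0.0, 0.679, 0.734, 0.004]
contact_force: [0.4, 9.1, 8.3]
gripper_width: 0.005
grasp_force: 5.0
```

```bash
python3 - <<'E'
from h import *
o,Rt=state()
E
```

```text
t 14.95 fix mm [-73.5  91.4] z 0.1902 F [0.4 9.1 8.3] w 0.005464884524293349 heading 94.4 z-axis [ 0.005  0.006 -1.   ]
```

Emit:
drive_tool(increments=[{"claw": 0, "dx": -0.006, "dy": 0, "dz": 0.001, "wx": 0, "wy": 0, "wz": 0}, {"claw": 0, "dx": -0.006, "dy": 0, "dz": 0.001, "wx": 0, "wy": 0, "wz": 0}, {"claw": 0, "dx": -0.006, "dy": 0, "dz": 0.001, "wx": 0, "wy": 0, "wz": 0}, {"claw": 0, "dx": -0.006, "dy": 0, "dz": 0.001, "wx": 0, "wy": 0, "wz": 0}, {"claw": 0, "dx": -0.006, "dy": 0, "dz": 0.001, "wx": 0, "wy": 0, "wz": 0}, {"claw": 0, "dx": -0.006, "dy": 0, "dz": 0, "wx": 0, "wy": 0, "wz": 0}, {"claw": 0, "dx": -0.006, "dy": 0, "dz": 0, "wx": 0, "wy": 0, "wz": 0}, {"claw": 0, "dx": -0.004, "dy": 0, "dz": 0, "wx": 0, "wy": 0, "wz": 0}])

```text
t: 15.95
eef_pos: [0.4634, 0.0752, 0.1832]
tool_rot: [-0.0, 0.681, 0.732, -0.0]
contact_force: [-1.3, 0.5, -0.6]
gripper_width: 0.007
grasp_force: 0.0
```

```bash
python3 - <<'E'
from h import *
o,Rt=state()
p,d=read_camera("scene");cv2.imwrite("pics/s8.png",cv2.resize(p[170:270,270:400,::-1],None,fx=6,fy=6,interpolation=cv2.INTER_CUBIC))
E
```

```text
t 15.95 fix mm [-76.  41.] z 0.1832 F [-1.3  0.5 -0.6] w 0.0069268723292235795 heading 94.18 z-axis [-0. -0. -1.]
```

The force has gone, so the lever snapped over. I'll rise and come away to the left.

Emit:
drive_tool(increments=[{"claw": 0, "dx": 0.002, "dy": 0, "dz": -0.02, "wx": 0, "wy": 0, "wz": 0}, {"claw": 0, "dx": 0, "dy": 0, "dz": -0.04, "wx": 0, "wy": 0, "wz": 0}, {"claw": 0, "dx": 0, "dy": 0, "dz": -0.03, "wx": 0, "wy": 0, "wz": 0}, {"claw": 0, "dx": 0.03, "dy": 0, "dz": 0, "wx": 0, "wy": 0, "wz": 0}, {"claw": 0, "dx": 0.04, "dy": 0, "dz": 0, "wx": 0, "wy": 0, "wz": 0}, {"claw": 0, "dx": 0.04, "dy": 0, "dz": 0, "wx": 0, "wy": 0, "wz": 0}, {"claw": 0, "dx": 0.04, "dy": 0, "dz": 0, "wx": 0, "wy": 0, "wz": 0}, {"claw": 0, "dx": 0.04, "dy": 0, "dz": 0, "wx": 0, "wy": 0, "wz": 0}, {"claw": 0, "dx": 0.04, "dy": 0, "dz": 0, "wx": 0, "wy": 0, "wz": 0}, {"claw": 0, "dx": 0.04, "dy": 0, "dz": 0, "wx": 0, "wy": 0, "wz": 0}, {"claw": 0, "dx": 0.03, "dy": 0, "dz": 0, "wx": 0, "wy": 0, "wz": 0}, {"claw": 0, "dx": 0, "dy": 0, "dz": 0, "wx": 0, "wy": 0, "wz": 0}, {"claw": 0, "dx": 0, "dy": 0, "dz": 0, "wx": 0, "wy": 0, "wz": 0}])

```text
t: 17.62
eef_pos: [0.4414, 0.3762, 0.2731]
tool_rot: [0.0, 0.681, 0.732, -0.0]
contact_force: [0.2, -0.3, 0.6]
gripper_width: 0.0
grasp_force: 0.0
```

```bash
python3 - <<'E'
from h import *
o,Rt=state()
p,d=read_camera("top");cv2.imwrite("pics/t9.png",p[:,:,::-1])
p0=cv2.imread("pics/top0.png").astype(int);p=p[:,:,::-1].astype(int)
fx=lambda w:(1e3*f["A"].T@(w[:2]-f["t"])).round(0)
def P(u,v):
    X=R.T@(d[v,u]*np.linalg.inv(K)@[u,v,1]-T);return np.r_[fx(X),(1e3*X[2]).round()]
def blobs(p,m,mn=12):
    M=np.zeros(p.shape[:2],np.uint8);M[165:280,130:480]=m[165:280,130:480]
    n,l,s,c=cv2.connectedComponentsWithStats(M);return [(c[i].round(1),s[i].tolist()) for i in range(1,n) if s[i][4]>=mn]
for nm,q in(("before",p0),("after",p)):
    print(nm,"dark",[(c.tolist(),s[4]) for c,s in blobs(q,q.max(2)<60)])
red=(p[:,:,2]-p[:,:,1]>60)&(p[:,:,2]-p[:,:,0]>60)
for c,s in blobs(p,red):
    print("red",c,s);ys,xs=np.where(red[165:280,260:370]);i=xs.argmin();j=xs.argmax()
    for k in(i,len(xs)//2,j):print(P(xs[k]+260,ys[k]+165))
for n,x,y,z in(("arm y60",0,63,104),("arm y40",0,43,104),("arm/pad y5",0,5,104),("cap front",-15,3,69),("cap right",0,-15,69)):
    w=np.r_[f["A"]@[x/1e3,y/1e3]+f["t"],z/1e3];u,v=proj(w).round().astype(int);print(n,(u,v),P(u,v),p[v,u])
blk=(p.max(2)<60)
E
```

```text
t 17.62 fix mm [-75.7 342.8] z 0.2731 F [ 0.2 -0.3  0.6] w 0.00030933788350971555 heading 94.18 z-axis [-0.    -0.001 -1.   ]
before dark [([151.4, 176.0], 131), ([441.4, 166.4], 23), ([455.6, 169.1], 43), ([182.6, 172.4], 48), ([466.1, 170.5], 36), ([258.9, 180.7], 145), ([456.7, 177.7], 18), ([345.3, 180.8], 29), ([287.4, 195.1], 45), ([312.6, 190.6], 28), ([350.3, 205.0], 157), ([182.6, 212.4], 34), ([315.2, 215.2], 160), ([304.5, 277.5], 391)]
after dark [([441.4, 166.4], 23), ([455.6, 169.0], 41), ([182.6, 172.5], 45), ([466.1, 170.5], 36), ([154.9, 192.0], 344), ([258.9, 180.8], 143), ([345.4, 180.7], 28), ([313.9, 196.9], 127), ([179.5, 218.2], 423), ([350.3, 205.0], 155), ([337.2, 277.7], 313)]
red [311.  218.6] [298, 216, 26, 6, 117]
[-69.  53. 113.]
[-69.  44. 113.]
[-69. -21. 123.]
arm y60 (np.int64(293), np.int64(197)) [ -1.  63. 105.] [138 136 131]
arm y40 (np.int64(300), np.int64(196)) [  1.  42. 101.] [143 142 137]
arm/pad y5 (np.int64(312), np.int64(195)) [  1.   6. 106.] [88 83 80]
cap front (np.int64(313), np.int64(202)) [-16.   4.  70.] [15 13 11]
cap right (np.int64(319), np.int64(197)) [ -1. -15.  69.] [ 9 11  8]
```

The lever is locked: the handle lies across the channel and rises to z 123, and the arm is level at about z 103. The cap is level at z 69 at home, and the spare, vial and loose cap have not moved.

```bash
python3 -c "
from station import *
print(hand_in())"
```

```text
the job is handed in; nothing more can be done
None
```

The jar stands upright against the back stop, the lever is snapped into lock with the clamp arm level over the jar's cap, the arm is clear, and the job is handed in at about 18 s; a first lever push met the gripper's knuckle (about 25 N), so I backed off and pushed again with the tool turned.

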